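Sort full moulds from empty ones and clamp the full ones in the carrier

ROBOT

A 7-joint arm with a two-finger parallel gripper is mounted at the origin on the work surface. World frame = base frame: x ahead of the robot, y to its left, z up, the work surface at z = 0. Lengths are in m, angles in rad, forces in N, time in s.
With the tool pointing down it reaches from about 0.425 to 0.825 m from the base axis. Payload 3.6 kg.
Tool frame: the origin (TCP) lies where the fingers leave the gripper's body, on its centre line; the fingertips stand 73 mm ahead of it and the grasp point (between the pads) lies 54 mm ahead of it; z points along the fingers, y is the line along which they close (so a half turn about z gives the same grasp; the last joint's range is limited). The gripper opens to 85 mm and grips with 20 to 120 N. Pads are 22 mm wide; open, the fingers measure 114 mm over their backs; the gripper's body (76 mm by 85 mm) begins 54 mm behind the grasp point. The pads swing forward as they close: fully open they stand 13 mm farther back than shut.
Start: joints at [-1.317, 0.615, -0.013, 1.423, 0.008, 1.103, -0.04], TCP at [0.18, 0.625, 0.304] pointing down, gripper open.
Joint ranges: [-3.12, 3.12], [-0.3, 2.06], [-1.34, 1.32], [0.26, 2.42], [-1.36, 4.5], [0.01, 1.98], [-2.84, 2.84]. Speed limits (rad/s): [2.79, 2.79, 3.14, 3.14, 3.14, 3.14, 3.14].

INTERFACE

Orientations are given as a unit quaternion [x, y, z, w].
In Python, from station import arm, snapshot, camera_info, ticket gives the robot as it stands. Calls block until the motion is done:
- arm.movep(position, orientation): joint-space move of the TCP to a pose.
- arm.line_to(position, velocity=0.15, ori=None): straight line of the TCP; ori=None keeps the orientation; velocity is the mean speed in m/s.
- arm.move_j(angles): joint-space move.
- arm.move_gripper(opening, effort=None): opening from 0.0 (shut) to 1.0 (fully open); effort is the grip in N (None keeps the last); returns when the fingers have stopped.
- arm.pause(seconds).
- arm.ik(position, orientation): joint angles nearest the present ones, or None.
- snapshot(name): name is "scene" or "top" or "wrist"; returns the picture (400x640x3 uint8, blue, green, red); there is no depth.
- camera_info(name): a dict with "fx", "fy", "cx", "cy" (pixels), "R" (3x3) and "t" (3): a world point X has camera coordinates R X + t; the wrist camera has in their place "T_tool_cam" (4x4, takes a point from camera to tool coordinates, whose origin is the TCP and whose axes are the flange's). Camera axes: x right, y down, z forward; pixel columns grow to the right and rows downward; lengths in m; the calibration is good to about 2 mm. The wrist camera is an equidistant fisheye: a pixel r from the principal point sees the ray r / f radians off the axis. A picture is of the moment at which its call begins: read the wrist's pose just before it. camera_info takes no time and is no camera call.
A pose or a line that the arm cannot do raises arm.MotionError and nothing moves.
- ticket.finish_job(): hands the job in; it is judged then, once.
Readings, each from a call of its own:
- arm.read_time(): time.
- arm.read_joint_positions(): joint angles.
- arm.read_dq(): joint speeds.
- arm.read_effort(): joint torques, N m.
- arm.read_tool_pos(): TCP position.
- arm.read_eef_rot(): TCP orientation.
- arm.read_ft_force(): force on the tool from outside, world axes, zero at the start.
- arm.read_wrist_torque(): the same for the moment, N m.
- arm.read_opening(): opening from 0.0 (shut) to 1.0 (fully open).
- arm.read_finger_force(): force on a finger pad.
Only numpy, scipy, OpenCV 4.12 (cv2) and the standard library are available. Lean on these libraries where they do the work, as an engineer would, in place of code of your own. Each camera call takes 0.05 s, during which the arm holds its last target. There are 200 camera calls.

TASK

Draw the carrier's sprung clamp bar out by its red handle to its stop, where it stays. Lift the wooden moulds to feel which are full: stand every full one upright in the open carrier, lengthwise from bar to fence and side by side, and every empty one upright on the black baking sheet. When all are sorted, let the clamp spring back so that it presses them home against the fence, and leave the bowl, jar and brush alone.

Things in the scene. Friction and masses are not known exactly. Their poses are not given: they have to be found in the camera images.
- carrier: the clamp carrier, fixed on the table: white board 260 x 290 x 12 mm, moulds stand on its top at z = 12 mm. Origin: at table height on its centre line, 5 mm to +x of the board's middle; x points away from the robot, from clamp bar to fence, y to the left. The bay is 252 mm wide (inner rail faces at y = +-126 mm): room for three moulds side by side, each 100 mm length along x
- fence (a point): foot of the fence, mid-width, on the board's top: the steel fence's face towards the bay, at x = 105 mm, z = 12 mm in the carrier's frame. Fence 15 mm thick along y, top at z = 54 mm; the side rails with their rods are 46 mm high
- clamp (a joint): slide of the blue sprung clamp bar, m: 0 = home, 0.065 = at its stop, drawn out to -x of the carrier. Its face stands 75 mm from the fence at 0, 140 mm at the stop; on 100 mm moulds it rests at 0.025. The spring pulls home with up to 15 N (damping 60 N s/m adds to it); past 0.058 it goes over centre and holds the bar out at the stop with about 10 N. Pushed back 12 mm, it springs home by itself
- handle (a point): middle of the grip of the clamp's red U handle: a round bar 14 mm thick, 110 mm long along the carrier's y, axis at z = 46 mm, 72 mm to -x of the clamp bar's face (45 mm free between grip and bar); moves with the clamp. The bar itself is 20 mm thick, 236 mm long, top at z = 60 mm
- sheet: black baking sheet for empty moulds, fixed, 250 (x) x 150 (y) x 6 mm, no rim. Origin: centre of its underside, z up; moulds stand on it at z = 6 mm
- bowl: steel bowl, 100 mm across, 45 mm high, a bystander; origin at its underside
- jar: amber jar with a steel cap, 72 mm across, 110 mm high, a bystander; origin at its underside
- brush: pastry brush lying on the table, a bystander
- mould_a: lidded wooden mould, one of up to five alike (some absent): box 100 mm (x) x 70 mm (y), flat lid top at z = 51 mm; on it, centred, a brown batten 64 mm long (x), 16 mm wide (y), top at z = 81 mm. Origin: centre of the underside, z up. Full (0.5 to 0.7 kg) or empty (0.15 to 0.21 kg): only its weight, felt on lifting, tells which
- mould_b: lidded wooden mould, one of up to five alike (some absent): box 100 mm (x) x 70 mm (y), flat lid top at z = 51 mm; on it, centred, a brown batten 64 mm long (x), 16 mm wide (y), top at z = 81 mm. Origin: centre of the underside, z up. Full (0.5 to 0.7 kg) or empty (0.15 to 0.21 kg): only its weight, felt on lifting, tells which
- mould_c: lidded wooden mould, one of up to five alike (some absent): box 100 mm (x) x 70 mm (y), flat lid top at z = 51 mm; on it, centred, a brown batten 64 mm long (x), 16 mm wide (y), top at z = 81 mm. Origin: centre of the underside, z up. Full (0.5 to 0.7 kg) or empty (0.15 to 0.21 kg): only its weight, felt on lifting, tells which
- mould_d: lidded wooden mould, one of up to five alike (some absent): box 100 mm (x) x 70 mm (y), flat lid top at z = 51 mm; on it, centred, a brown batten 64 mm long (x), 16 mm wide (y), top at z = 81 mm. Origin: centre of the underside, z up. Full (0.5 to 0.7 kg) or empty (0.15 to 0.21 kg): only its weight, felt on lifting, tells which
- mould_e: lidded wooden mould, one of up to five alike (some absent): box 100 mm (x) x 70 mm (y), flat lid top at z = 51 mm; on it, centred, a brown batten 64 mm long (x), 16 mm wide (y), top at z = 81 mm. Origin: centre of the underside, z up. Full (0.5 to 0.7 kg) or empty (0.15 to 0.21 kg): only its weight, felt on lifting, tells which
Things that resemble listed ones, but are neither listed nor needed, are in the scene too. Leave any blue look-alike of the mould_d alone. What is shaped like the mould_b but pink is not meant.

How it is judged:
By the outcome, as a careful person would: the job done as asked, in the order asked, and still so for the second after the job is handed in, with the robot touching nothing.
Of mould_a, mould_b, mould_c, mould_d, mould_e only 3 to 5 are there at a start; the rules pass over those that are not, and their reading is None.
At some moment in a run one of mould_a, mould_b, mould_c, mould_d, mould_e may be knocked a few centimetres aside while the robot is not near it.
It also fails if it takes over 210 s, if anything falls off the work surface, if the arm or the gripper's body presses on something with over 40 N, if the wrist force passes 120 N, or if a joint passes its speed limit or range.

## Working session

There is one attempt and no reset: what is moved stays moved. The work goes in short steps, each a Python script; the robot and the scene stay as the last script left them, time stands still between calls to the robot, and variables do not carry over. Pictures are saved under pics/ and viewed, at most 14 in all, crops included, and the job is handed in when it is done.

```bash
ls; mkdir -p pics; python3 - <<'E'
from station import arm, snapshot, camera_info
import cv2
for n in ("scene","top"):
    cv2.imwrite(f"pics/{n}0.png",snapshot(n)); c=camera_info(n); print(n,c)
print(camera_info("wrist")); print(arm.read_tool_pos(),arm.read_eef_rot(),arm.read_time())
E
```

```text
pics
scene {'fx': 419.7340768242716, 'fy': 419.7340768242716, 'cx': 321.9374275911376, 'cy': 198.84396777125585, 'R': array([[ 0.75890137,  0.65113397, -0.00965735],
       [ 0.46229572, -0.54913519, -0.69622785],
       [-0.45864079,  0.52390372, -0.71775589]]), 't': array([-0.3446602 , -0.21608668,  1.41319859])}
top {'fx': 508.3040130149028, 'fy': 508.3040130149028, 'cx': 324.27080539220714, 'cy': 193.5708182962994, 'R': array([[ 0.00724777, -0.99988773,  0.01311455],
       [-0.99546038, -0.00845908, -0.09480015],
       [ 0.09490045, -0.01236792, -0.99540994]]), 't': array([-0.07748556,  0.51654469,  1.60566678])}
{'fx': 309.70691628693146, 'fy': 309.70691628693146, 'cx': 322.4685883243406, 'cy': 201.33822684745573, 'T_tool_cam': array([[-8.99832698e-04, -9.63410801e-01, -2.68027645e-01,
         6.73089322e-02],
       [ 9.99998111e-01, -1.32866880e-03,  1.41859573e-03,
        -5.47737984e-04],
       [-1.72281041e-03, -2.68025862e-01,  9.63410177e-01,
        -7.00029222e-02],
       [ 0.00000000e+00,  0.00000000e+00,  0.00000000e+00,
         1.00000000e+00]])}
[0.17995892 0.62403552 0.3028188 ] [ 1.39932845e-01  9.90160267e-01 -1.19177441e-03 -1.54323081e-04] 0.1
```

View pics/top0.png

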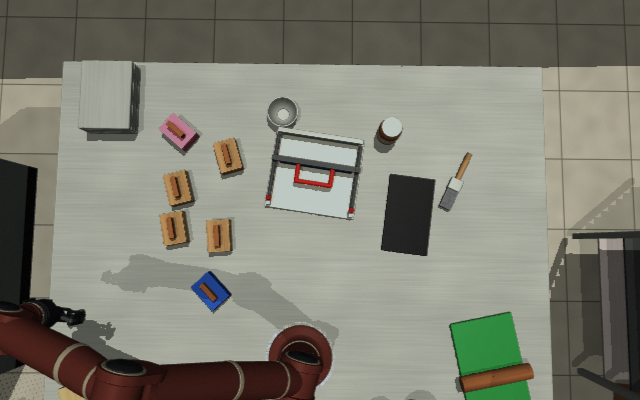

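View pics/scene0.png

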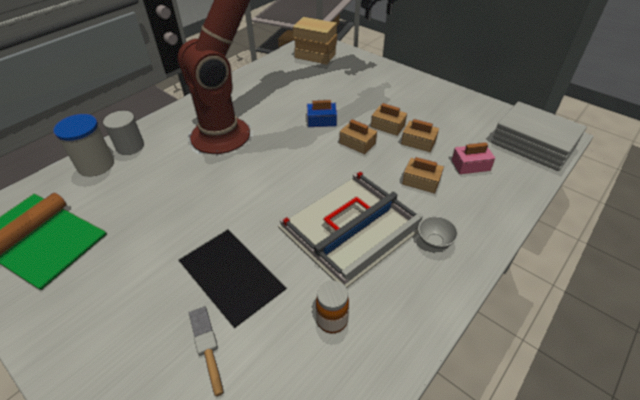

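Top view: plain wooden moulds are at px (228,156), (178,187), (174,228) and (218,236). The look-alikes to avoid are pink (179,131), blue (211,291) and the tan block stack at scene px (315,40). The carrier's red handle is at (315,178), the sheet at (408,215), the bowl at (283,112), the jar at (389,130) and the brush at (455,180).

```bash
cat > h.py <<'E'
import cv2, numpy as np
from scipy.spatial.transform import Rotation as Rot
from station import arm, snapshot, camera_info, ticket
pi=np.pi
def quat(a):            # tool down, tool x axis at world angle a
    c,s=np.cos(a),np.sin(a)
    return Rot.from_matrix(np.array([[c,s,0],[s,-c,0],[0,0,-1]])).as_quat()
def cast(name,px,z,pose=None):
    """pixels (N,2) -> world points on plane height z"""
    px=np.atleast_2d(np.asarray(px,float)); k=camera_info(name)
    u=(px-[k["cx"],k["cy"]])/[k["fx"],k["fy"]]
    if name=="wrist":
        r=np.linalg.norm(u,axis=1,keepdims=True); r[r==0]=1e-9
        d=np.hstack([u/r*np.sin(r),np.cos(r)]); T=k["T_tool_cam"]; p,Rt=pose
        d=d@T[:3,:3].T@Rt.T; C=np.array(p)+Rt@T[:3,3]
    else:
        d=np.hstack([u,np.ones((len(u),1))])@k["R"]; C=-k["R"].T@k["t"]
    return (C+d*((z-C[2])/d[:,2:]))
def look(save=None):
    pose=(np.array(arm.read_tool_pos()),Rot.from_quat(arm.read_eef_rot()).as_matrix())
    im=snapshot("wrist")
    if save: cv2.imwrite(f"pics/{save}.png",im)
    return im,pose
def hsv(im,lo,hi): return cv2.inRange(cv2.cvtColor(im,cv2.COLOR_BGR2HSV),np.array(lo),np.array(hi))
def red(im): return hsv(im,(0,170,90),(5,255,255))|hsv(im,(172,170,90),(180,255,255))
def wood(im): return hsv(im,(6,70,60),(24,255,255))
def blobs(m,amin):
    m=cv2.morphologyEx(m,cv2.MORPH_CLOSE,np.ones((3,3)))
    cs,_=cv2.findContours(m,cv2.RETR_EXTERNAL,cv2.CHAIN_APPROX_NONE)
    return [c[:,0,:] for c in cs if cv2.contourArea(c)>amin]
def rect(P):
    """world pts -> centre, long, short, angle of the long side"""
    (c,(w,h),a)=cv2.minAreaRect((P[:,:2]*1000).astype(np.float32)); a=np.radians(a)
    if w<h: w,h,a=h,w,a+pi/2
    return np.array(c)/1000,w/1000,h/1000,(a+pi/2)%pi-pi/2
E
python3 - <<'E'
from h import *
im=cv2.imread("pics/top0.png")
for nm,m,z in (("red",red(im),.046),("wood",wood(im),.04),("black",hsv(im,(0,0,0),(180,255,35)),.006)):
    for b in blobs(m,100 if nm!="red" else 5):
        x,y=b.mean(0)
        if y<310 and 60<x<540:
            c,l,s,a=rect(cast("top",b,z)); print(nm,(x.round(),y.round()),c.round(3),round(l,3),round(s,3),round(np.degrees(a),1),im[int(y),int(x)])
print(cv2.cvtColor(im[230:231,170:186],cv2.COLOR_BGR2HSV)[0].tolist())
E
```

```text
red (np.float64(351.0), np.float64(210.0)) [ 0.465 -0.158] 0.013 0.009 -89.5 [ 23  25 150]
red (np.float64(268.0), np.float64(196.0)) [0.504 0.105] 0.013 0.01 -89.5 [ 22  26 144]
red (np.float64(313.0), np.float64(178.0)) [ 0.572 -0.039] 0.122 0.059 81.6 [195 201 191]
wood (np.float64(218.0), np.float64(235.0)) [0.381 0.258] 0.101 0.077 4.4 [ 42  75 121]
wood (np.float64(174.0), np.float64(228.0)) [0.403 0.399] 0.103 0.081 10.6 [26 42 61]
wood (np.float64(178.0), np.float64(188.0)) [0.531 0.39 ] 0.103 0.079 14.8 [21 36 54]
wood (np.float64(463.0), np.float64(166.0)) [ 0.61  -0.519] 0.092 0.017 -27.1 [ 75 120 158]
wood (np.float64(228.0), np.float64(156.0)) [0.635 0.237] 0.105 0.075 16.6 [ 50  87 146]
black (np.float64(415.0), np.float64(220.0)) [ 0.451 -0.357] 0.246 0.12 -7.8 [34 35 36]
[[12, 168, 146], [13, 168, 146], [12, 169, 122], [13, 168, 38], [13, 159, 53], [15, 142, 99], [16, 134, 135], [16, 135, 144], [16, 133, 159], [16, 135, 155], [16, 134, 166], [16, 130, 163], [16, 132, 164], [17, 135, 161], [16, 136, 124], [19, 117, 74]]
```

```bash
cat >> h.py <<'E'
def best(p,a):
    """of the two equal grasps, the one that is reachable with q7 nearer the middle"""
    c=[(abs(q[6]),b) for b in (a,a+pi) for q in [arm.ik(p,quat(b))] if q is not None]
    return min(c)[1] if c else None
def over(xy,a,z,save=None):
    """camera straight above xy, tool x at angle a; returns picture, pose"""
    d=np.array([np.cos(a),np.sin(a)]); arm.movep([*(np.array(xy)-.067*d),z],quat(a)); return look(save)
E
python3 - <<'E'
from h import *
im=cv2.imread("pics/top0.png")
for b in blobs(hsv(im,(0,0,0),(180,255,48)),1500):
    x,y=b.mean(0)
    if 380<x<440: c,l,s,a=rect(cast("top",b,.006)); print("sheet",c.round(3),l,s,np.degrees(a))
yaw=np.radians(-8.4)
for t in (yaw+pi/2,yaw-pi/2,yaw,yaw+pi):
    q=arm.ik([.55,-.04,.12],quat(t)); print(np.degrees(t),None if q is None else np.round(q,2))
a=best([.55,-.04,.3],yaw+pi/2)
im,pose=over((.56,-.04),a,.33,"carrier1")
print(pose[0],arm.read_time())
for b in blobs(red(im),40):
    print(b.mean(0).round(),[v if np.isscalar(v) else v.round(4) for v in rect(cast("wrist",b,.046))])
E
```

```text
sheet [ 0.453 -0.344] 0.24708767700195314 0.1473203125 -6.960403442382806
81.6 [-0.14  0.73  0.27  1.89 -0.34  0.56  0.21]
-98.4 [ 0.29  0.74 -0.4   1.88  0.48  0.61  2.58]
-8.4 [-0.35  0.8   0.63  1.9  -0.73  0.68 -0.99]
171.6 [ 0.06  0.71 -0.04  1.89  0.06  0.54  1.4 ]
[ 0.55058011 -0.10503286  0.3297794 ] 3.0333Traceback (most recent call last):
  File "<stdin>", line 13, in <module>
  File "h.py", line 14, in cast
    d=np.hstack([u/r*np.sin(r),np.cos(r)]); T=k["T_tool_cam"]; p,Rt=pose
                                                               ^^^^
TypeError: cannot unpack non-iterable NoneType object
```

View pics/carrier1.png

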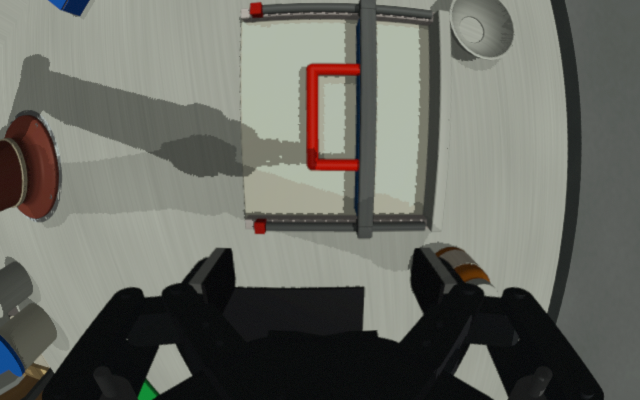

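The wrist view shows the carrier square in frame. The red U grip runs along column ~312, rows 66–168. The clamp bar is at column ~367, the fence at column ~435 and the board's near edge at column ~242. The handle is unique; the only other red things are the small rail caps at (256,9) and (260,227).

```bash
python3 - <<'E'
from h import *
im=cv2.imread("pics/carrier1.png"); pose=(np.array(arm.read_tool_pos()),Rot.from_quat(arm.read_eef_rot()).as_matrix())
b=max([b for b in blobs(red(im),40)],key=len)
P=cast("wrist",b,.046); print("handle rect",rect(P))
m=red(im); ys,xs=np.nonzero(m); s=(xs<322)&(xs>300)&(ys>60)&(ys<175)
print("grip",rect(cast("wrist",np.c_[xs,ys][s],.046)))
# near edge of board at z=.012: first strong brightness/colour step per row around col 242 (saturation/white)
g=cv2.GaussianBlur(im,(3,3),0).astype(int)
hs=cv2.cvtColor(im,cv2.COLOR_BGR2HSV)
for y in (40,100,190): print(y,[tuple(g[y,x]) for x in range(236,250,2)])
# fence top near edge (dark->) and columns
for y in (60,120,180): print(y,[int(g[y,x].sum()//3) for x in range(345,460,3)])
E
```

```text
Traceback (most recent call last):
  File "h.py", line 14, in cast
    d=np.hstack([u/r*np.sin(r),np.cos(r)]); T=k["T_tool_cam"]; p,Rt=pose
                                                               ^^^^
TypeError: cannot unpack non-iterable NoneType object
```

Forgot to pass the pose; I'll let `cast` use the last look's pose by default.

```bash
python3 - <<'E'
s=open("h.py").read()
s=s.replace("p,Rt=pose\n","p,Rt=pose or now()\n").replace("def look(","def now(): return (np.array(arm.read_tool_pos()),Rot.from_quat(arm.read_eef_rot()).as_matrix())\ndef look(")
s=s.replace("    pose=(np.array(arm.read_tool_pos()),Rot.from_quat(arm.read_eef_rot()).as_matrix())\n","    pose=now()\n")
open("h.py","w").write(s)
E
python3 - <<'E'
from h import *
im=cv2.imread("pics/carrier1.png")
b=max([b for b in blobs(red(im),40)],key=len)
print("handle rect",rect(cast("wrist",b,.046)))
m=red(im); ys,xs=np.nonzero(m); s=(xs<322)&(xs>300)&(ys>60)&(ys<175)
print("grip",rect(cast("wrist",np.c_[xs,ys][s],.046)))
caps=cast("wrist",[[256,9],[260,227]],.04); print("caps",caps, np.degrees(np.arctan2(*(caps[0]-caps[1])[[1,0]])))
g=cv2.cvtColor(cv2.GaussianBlur(im,(3,3),0),cv2.COLOR_BGR2GRAY).astype(int)
for y in (60,120,180): print(y,[g[y,x] for x in range(234,252,2)],[g[y,x] for x in range(348,456,3)])
e=cast("wrist",[[242,40],[243,120],[244,190]],.012); print("near edge",e.round(4))
E
```

```text
handle rect (array([ 0.57260767, -0.03887329]), 0.12294193267822266, 0.059028160095214846, np.float64(1.4252565705928837))
grip (array([ 0.55146869, -0.03553021]), 0.12119230651855468, 0.01613525390625, np.float64(1.4243942390319164))
caps [[ 0.5030291   0.10703769  0.04      ]
 [ 0.46416565 -0.1584947   0.04      ]] 81.67328171550707
60 [np.int64(157), np.int64(158), np.int64(155), np.int64(145), np.int64(176), np.int64(180), np.int64(180), np.int64(180), np.int64(180)] [np.int64(119), np.int64(119), np.int64(116), np.int64(30), np.int64(41), np.int64(79), np.int64(83), np.int64(82), np.int64(80), np.int64(89), np.int64(173), np.int64(181), np.int64(181), np.int64(180), np.int64(180), np.int64(180), np.int64(180), np.int64(180), np.int64(181), np.int64(180), np.int64(180), np.int64(180), np.int64(180), np.int64(180), np.int64(133), np.int64(117), np.int64(116), np.int64(79), np.int64(57), np.int64(57), np.int64(60), np.int64(143), np.int64(159), np.int64(158), np.int64(155), np.int64(159)]
120 [np.int64(117), np.int64(127), np.int64(141), np.int64(137), np.int64(171), np.int64(180),
[... 637 characters left out ...]
7), np.int64(129), np.int64(148), np.int64(162), np.int64(162), np.int64(162)] [np.int64(118), np.int64(118), np.int64(89), np.int64(26), np.int64(69), np.int64(84), np.int64(85), np.int64(84), np.int64(85), np.int64(155), np.int64(181), np.int64(181), np.int64(181), np.int64(182), np.int64(181), np.int64(181), np.int64(181), np.int64(181), np.int64(182), np.int64(181), np.int64(181), np.int64(181), np.int64(176), np.int64(118), np.int64(116), np.int64(114), np.int64(68), np.int64(57), np.int64(58), np.int64(80), np.int64(164), np.int64(165), np.int64(162), np.int64(157), np.int64(159), np.int64(158)]
near edge [[ 0.4754  0.0795  0.012 ]
 [ 0.4614 -0.0244  0.012 ]
 [ 0.4456 -0.1142  0.012 ]]
```

```bash
cat >> h.py <<'E'
YAW=1.4250-pi/2; G=np.array([.5515,-.0355])
ex=np.array([np.cos(YAW),np.sin(YAW)]); ey=np.array([-ex[1],ex[0]]); O=G+.042*ex
def C(x,y): return O+x*ex+y*ey      # carrier frame -> world xy
E
python3 - <<'E'
from h import *
im=cv2.imread("pics/carrier1.png")
f=cast("wrist",[[420,60],[419,120],[416,180]],.012)[:,:2]; print("fence x in carrier",((f-O)@ex).round(4))
a=best([*G,.12],YAW+pi/2); q=quat(a)
arm.move_gripper(.5,60)
arm.movep([*G,.2],q); arm.line_to([*G,.100],.1); f0=arm.read_ft_force()
arm.move_gripper(0,60); print("opening",arm.read_opening(),arm.read_finger_force())
p=G-.064*ex; arm.line_to([*p,.1],.06); print("force",np.round(np.subtract(arm.read_ft_force(),f0),1),arm.read_tool_pos())
arm.move_gripper(.5); arm.pause(.3)
arm.line_to([*p,.22],.15)
im,pose=over(C(-.08,0),a,.33,"carrier2")
m=red(im); ys,xs=np.nonzero(m); b=max(blobs(m,40),key=len)
P=cast("wrist",b,.046); print("grip edge x",((P[:,:2]-O)@ex).min()+.007,"want",-.107, arm.read_time())
E
```

```text
fence x in carrier [0.0919 0.0912 0.0909]
opening 0.14073622961816043 58.380215764045715
force [ 6.8 -0.5 -3.4] [ 0.49297377 -0.02672751  0.10051569]
grip edge x -0.04460177232513516 want -0.107 9.2083
```

```bash
python3 - <<'E'
from h import *
a=best([*G,.12],YAW+pi/2); q=quat(a)
im,pose=over(C(.105,0),a,.33,"fence")
arm.move_gripper(.5,80)
arm.movep([*G,.2],q); arm.line_to([*G,.100],.1); f0=np.array(arm.read_ft_force())
arm.move_gripper(0,80)
for d in (.05,.064,.068,.071,.074):
    arm.line_to([*(G-d*ex),.1],.05); arm.pause(.3)
    t=(np.array(arm.read_tool_pos())[:2]-O)@ex+.042; f=(np.array(arm.read_ft_force())-f0)[:2]@ex
    print(d,"moved",round(-t,4),"force x",round(f,1), round(arm.read_opening(),3))
    if -t>.0615: break
arm.move_gripper(.5); arm.pause(.4); p=np.array(arm.read_tool_pos())
arm.line_to([*p[:2],.22],.15)
im,pose=over(C(-.08,0),a,.33,"carrier3")
b=max(blobs(red(im),40),key=len)
P=cast("wrist",b,.046); print("grip edge x",((P[:,:2]-O)@ex).min()+.007,"want",-.107, arm.read_time())
E
```

```text
0.05 moved 0.0412 force x 14.3 0.135
0.064 moved 0.0628 force x -1.0 0.135
grip edge x -0.10970227125438126 want -0.107 17.2083
```

View pics/fence.png

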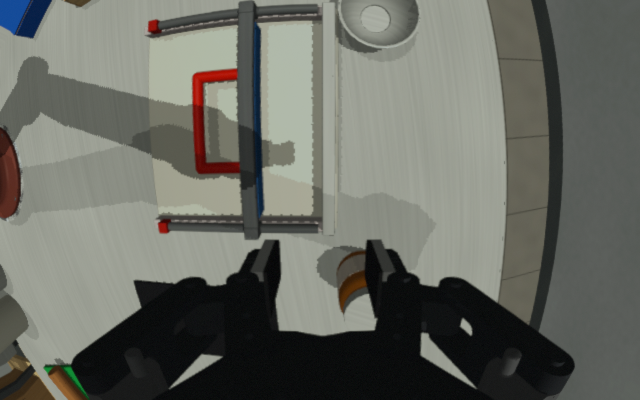

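The fence's near edge is at column ~322, directly under the camera axis, which confirms the carrier frame. The clamp is now held at its stop. Next are the moulds.

```bash
cat >> h.py <<'E'
S=np.array([.453,-.344]); SYAW=np.radians(-7.0)
sx=np.array([np.cos(SYAW),np.sin(SYAW)]); sy=np.array([-sx[1],sx[0]])
def mould_at(xy,yaw,save=None):
    """look from above; returns centre, yaw, tool angle to grasp"""
    c=[]
    for b in (yaw,yaw+pi):
        d=.067*np.array([np.cos(b),np.sin(b)])
        q=[arm.ik([*(xy-d),.33],quat(b)),arm.ik([*xy,.128],quat(b))]
        if None not in [None if k is None else 1 for k in q]: c.append((abs(q[1][6]),b))
    b=min(c)[1]
    im,pose=over(xy,b,.33,save)
    out=[]
    for bl in blobs(wood(im),800):
        P=cast("wrist",bl,.051,pose); r=rect(P)
        if .085<r[1]<.125 and .055<r[2]<.09: out.append((np.linalg.norm(r[0]-xy),*r))
    out.sort(key=lambda o:o[0])
    for o in out: print("  seen",np.round(o[1],4),np.round(o[2:4],3),np.degrees(o[4]).round(1))
    _,c,l,s,y=out[0]
    b=b+((y-b+pi/2)%pi-pi/2)          # tool angle nearest the looked-from one
    return c,y,b
def pick(c,b,z=.128):
    q=quat(b); arm.move_gripper(.5,60); arm.movep([*c,.22],q); arm.line_to([*c,z],.12)
    arm.pause(.2); f0=np.array(arm.read_ft_force())
    arm.move_gripper(0,60); zg=arm.read_tool_pos()[2]; op=arm.read_opening()
    arm.line_to([*c,.27],.15); arm.pause(.4); f=[]
    for _ in range(5): f.append(np.array(arm.read_ft_force())-f0); arm.pause(.05)
    m=-np.mean(f,0)[2]/9.81; print("  picked: opening",round(op,3),"zg",round(zg,4),"mass",round(m,3),"t",arm.read_time())
    return zg,m
def place(xy,yaw,zg,surf):
    b=best([*xy,zg+surf],yaw); q=quat(b); arm.movep([*xy,.27],q)
    z=zg+surf; arm.line_to([*xy,z+.02],.15); arm.pause(.3)
    e=np.array([*xy,z+.02])-arm.read_tool_pos()
    arm.line_to(np.array([*xy,z+.0015])+e,.05); arm.pause(.2)
    p=np.array(arm.read_tool_pos()); print("  placing err mm",((p-[*xy,z])*1000).round(1))
    arm.move_gripper(.36); arm.pause(.1); p=np.array(arm.read_tool_pos())
    arm.line_to([*p[:2],.25],.2)
E
python3 - <<'E'
from h import *
c,y,b=mould_at(np.array([.635,.237]),np.radians(16),"m1")
print(c,np.degrees(y),np.degrees(b))
zg,m=pick(c,b)
E
```

```text
seen [0.6351 0.2376] [0.1  0.07] 16.6
[0.63513196 0.23758746] 16.64924812316895 16.649248123168952
  picked: opening 0.173 zg 0.1285 mass 0.167 t 22.625
```

View pics/m1.png

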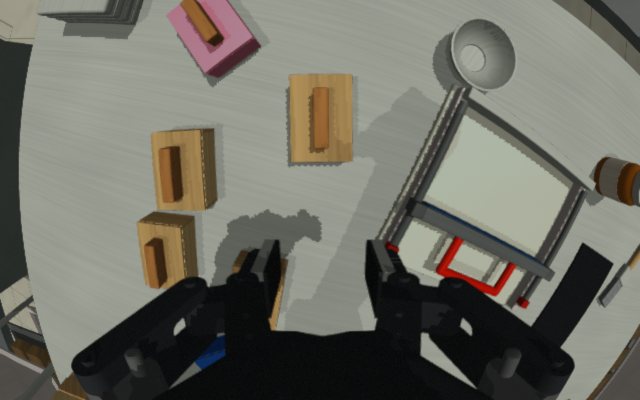

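The close view shows a plain wooden mould centred at px (321,118), 100 x 70 mm as specified. Pink is at (212,38) and clearly different. It weighs 0.167 kg, so it is empty and goes to the sheet; then the others.

```bash
python3 - <<'E'
from h import *
import json
E=[.08,0,-.08]; F=[0,.08,-.08]
def sort(zg,m):
    if m<.35: x=E.pop(0); print("  EMPTY ->sheet",x); place(S+x*sx,SYAW+pi/2,zg,.006)
    else: y=F.pop(0); print("  FULL ->carrier",y); place(C(.05,y),YAW,zg,.012)
sort(.1285,.167)
im=snapshot("top"); cv2.imwrite("pics/top1.png",im)
for xy,d in (((.381,.258),4),((.531,.39),15)):
    c,y,b=mould_at(np.array(xy),np.radians(d)); print(c.round(4),np.degrees(b).round(1))
    if np.linalg.norm(c-xy)>.02: c,y,b=mould_at(c,y)
    sort(*pick(c,b))
json.dump([E,F],open("slots.json","w"))
cv2.imwrite("pics/top2.png",snapshot("top")); print(arm.read_time())
E
```

```text
EMPTY ->sheet 0.08
  placing err mm [-0.3  0.2  0.4]
  seen [0.3804 0.2603] [0.1  0.07] 4.3
  seen [0.4041 0.3956] [0.1   0.082] 11.0
[0.3804 0.2603] 4.3
  picked: opening 0.172 zg 0.1283 mass 0.614 t 34.3333
  FULL ->carrier 0
  placing err mm [-0.3  0.   0.3]
  seen [0.5301 0.3927] [0.1  0.07] 15.0
[0.5301 0.3927] 195.0
  picked: opening 0.172 zg 0.1285 mass 0.61 t 44.6667
  FULL ->carrier 0.08
  placing err mm [-0.3  0.   0.3]
49.15
```

View pics/top2.png

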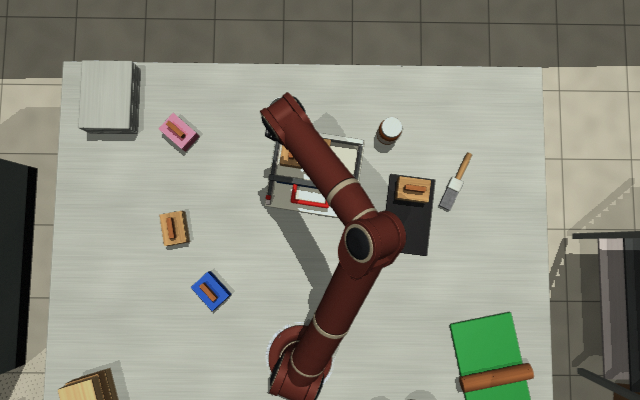

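Two full moulds are in the carrier, one empty is on the sheet at (413,189), and one wooden mould is left at (174,228). No fifth is hidden in the area the arm covered at the start.

```bash
python3 - <<'E'
from h import *
import json
E,F=json.load(open("slots.json"))
xy=np.array([.403,.397]); c,y,b=mould_at(xy,np.radians(10.8))
if np.linalg.norm(c-xy)>.02: c,y,b=mould_at(c,y)
zg,m=pick(c,b)
if m<.35: x=E.pop(0); print("EMPTY",x); place(S+x*sx,SYAW+pi/2,zg,.006)
else: y=F.pop(0); print("FULL",y); place(C(.05,y),YAW,zg,.012)
# check sheet, then carrier
a=best([*S,.3],SYAW+pi/2); im,pose=over(S,a,.36,"sheet")
for bl in blobs(wood(im),800):
    r=rect(cast("wrist",bl,.057,pose)); d=r[0]-S; print("sheet mould",(d@sx).round(4),(d@sy).round(4),np.round(r[1:3],3),np.degrees(r[3]-SYAW).round(1))
im,pose=over(C(.03,0),best([*C(0,0),.3],YAW+pi/2),.36,"bay")
for bl in blobs(wood(im),800):
    r=rect(cast("wrist",bl,.063,pose)); d=r[0]-O; print("bay mould",(d@ex).round(4),(d@ey).round(4),np.round(r[1:3],3),np.degrees(r[3]-YAW).round(1))
bl=max(blobs(red(im),40),key=len); P=cast("wrist",bl,.046); print("grip x",((P[:,:2]-O)@ex).min()+.007)
cv2.imwrite("pics/check.png",np.hstack([cv2.resize(cv2.imread("pics/sheet.png"),(400,250)),cv2.resize(im,(400,250))])); print(arm.read_time())
E
```

```text
seen [0.4028 0.402 ] [0.1  0.07] 10.6
  picked: opening 0.17 zg 0.1284 mass 0.756 t 54.85
FULL -0.08
  placing err mm [-0.3  0.1  0.4]
sheet mould -0.9524 -0.6296 [0.86 0.28] 22.8
sheet mould -0.4501 -0.2936 [0.187 0.076] -72.1
sheet mould 0.0774 -0.0002 [0.102 0.075] 89.8
sheet mould -0.4309 0.1982 [0.167 0.068] 1.7
bay mould -0.0068 -0.2766 [0.067 0.057] 89.3
bay mould 0.0498 -0.0778 [0.1   0.075] -0.1
bay mould -0.4842 -0.0013 [0.171 0.086] -35.6
bay mould 0.0498 -0.0006 [0.101 0.071] 0.5
bay mould 0.0504 0.0776 [0.1   0.076] 0.0
grip x -0.10867910953548875
62.6583
```

View pics/check.png

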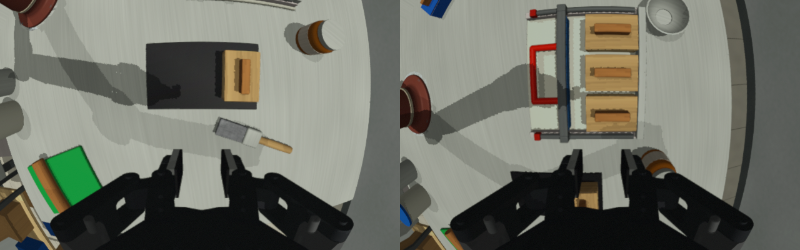

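All three full moulds stand square in the bay with their centres at x ≈ 50 mm and y ≈ -78, 0 and +78 mm. The one empty is on the sheet and the clamp is still out. I'll verify the sheet margin, then trip the clamp by pushing the handle from behind with the closed fingers.

```bash
python3 - <<'E'
from h import *
im,pose=over(S,best([*S,.3],SYAW+pi/2),.36)
g=hsv(im,(0,0,0),(180,255,75)); bl=[b for b in blobs(g,2000)]
for b in bl:
    d=cast("wrist",b,.006,pose)[:,:2]-S; X,Y=d@sx,d@sy
    if abs(np.median(X))<.14 and abs(np.median(Y))<.09: print("sheet x",np.percentile(X,[0,5,95,100]).round(3),"y",np.percentile(Y,[0,5,95,100]).round(3))
a=best([*C(-.145,0),.12],YAW+pi/2); q=quat(a)
arm.move_gripper(0,40); arm.movep([*C(-.15,0),.2],q); arm.line_to([*C(-.15,0),.1],.1); arm.pause(.2)
f0=np.array(arm.read_ft_force())
for x in np.arange(-.14,-.095,.004):
    arm.line_to([*C(x,0),.1],.04); arm.pause(.15)
    t=(np.array(arm.read_tool_pos())[:2]-O)@ex; f=(np.array(arm.read_ft_force())-f0)[:2]@ex
    print("cmd",round(x,3),"at",round(t,4),"F",round(f,1))
    if f<-3: pushed=True
    elif 'pushed' in globals() and f>-1: break
arm.line_to([*C(-.15,0),.1],.1); arm.line_to([*C(-.15,0),.25],.15); arm.pause(.5)
im,pose=over(C(.03,0),best([*C(0,0),.3],YAW+pi/2),.36,"end")
for b in blobs(wood(im),800):
    r=rect(cast("wrist",b,.063,pose)); d=r[0]-O
    if abs(d@ex)<.13 and abs(d@ey)<.13: print("bay mould",(d@ex).round(4),(d@ey).round(4),np.round(r[1:3],3),np.degrees(r[3]-YAW).round(1))
P=cast("wrist",max(blobs(red(im),40),key=len),.046); print("grip x",((P[:,:2]-O)@ex).min()+.007,"want",-.067,arm.read_time())
E
```

```text
sheet x [-0.123 -0.122  0.119  0.125] y [-0.074 -0.073  0.073  0.074]
cmd -0.14 at -0.1402 F -1.1
cmd -0.136 at -0.1361 F -0.3
cmd -0.132 at -0.1321 F 0.1
cmd -0.128 at -0.1302 F -5.4
cmd -0.124 at -0.1276 F -7.9
cmd -0.12 at -0.1189 F -0.3
bay mould 0.052 -0.0773 [0.1   0.075] 0.0
bay mould 0.0524 -0.0003 [0.1   0.071] -0.3
bay mould 0.0525 0.0778 [0.1   0.075] 0.2
grip x -0.0691944611948566 want -0.067 72.9
```

View pics/end.png

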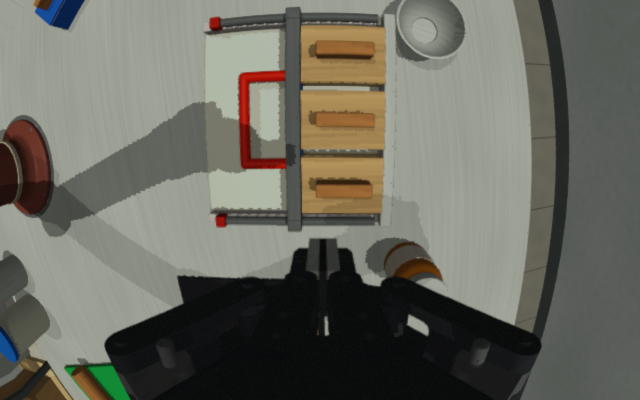

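The end view shows the bar (column ~293) tight against all three moulds, and the moulds tight against the fence (column ~386). One last check of the empty mould before handing in.

```bash
python3 - <<'E'
from h import *
im,pose=over(S,best([*S,.3],SYAW+pi/2),.36)
ok=False
for bl in blobs(wood(im),800):
    r=rect(cast("wrist",bl,.057,pose)); d=r[0]-S
    if abs(d@sx)<.15 and abs(d@sy)<.1: print((d@sx).round(4),(d@sy).round(4),np.round(r[1:3],3)); ok=abs(d@sx)<.085 and abs(d@sy)<.02
if ok: print(ticket.finish_job(),arm.read_time())
E
```

```text
0.0774 -0.0003 [0.102 0.075]
the job is handed in; nothing more can be done
the job is handed in; nothing more can be done
```

Job handed in: the three full moulds are pressed against the fence by the sprung-back clamp, the one empty mould stands on the black sheet, and the bowl, jar and brush were not touched; the first pull on the clamp fell short and it sprang home, so I pulled it again before lifting any mould.

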